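# Lock the hardener jar in its holding box and unscrew its tight cap

### The arm

A 6-joint arm with a two-finger parallel gripper is mounted at the origin on the work surface. World frame = base frame: x ahead of the robot, y to its left, z up, the work surface at z = 0. Lengths are in m, angles in rad, forces in N, time in s.
With the tool pointing down it reaches from about 0.3 to 0.825 m from the base axis. Payload 5.4 kg.
Tool frame: the origin (TCP) lies midway between the tips of the shut fingers; the grasp point (between the pads) lies 19 mm behind it; z points along the fingers, y is the line along which they close (so a half turn about z gives the same grasp; the last joint's range is limited). The gripper opens to 92 mm and grips with 3 to 60 N. Pads are 20 mm wide; open, the fingers measure 128 mm over their backs; the gripper's body (75 mm by 189 mm) begins 69 mm behind the grasp point.
Start: joints at [-1.401, 0.158, 1.597, -0, 1.386, -0.21], TCP at [0.213, -0.534, 0.194] pointing down, gripper open.
Joint ranges: [-2.91, 2.91], [-0.94, 2.29], [0.18, 2.7], [-1.29, 4.43], [0.17, 2.64], [-3, 3]. Speed limits (rad/s): [2.57, 2.57, 3.14, 3.14, 3.14, 3.14].

### API

Orientations are given as a unit quaternion [w, x, y, z].
In Python, from cell import r gives the robot as it stands.
- The arm moves only by the tool carry_out, never from a script. Its argument "targets" is a list of rows, each an object with "rotation": the turn, a rotation vector about the tool's x, y, z as a fraction of full scale, a list of three; "linear": the shift along the tool's x, y, z as a fraction of full scale, a list of three; "grip": the closure in counts, from 0 (fully open) to 255 (shut). In form: [{"rotation": [ax, ay, az], "linear": [dx, dy, dz], "grip": grip}, ...]. A call has exactly 8 rows; each row shifts and turns the commanded pose from where the row before left it, along the tool's axes as they then stand; what a row does not reach is not made up. Full scale, the value 1, is 4 cm for a shift and 90 degrees for a turn. A row lasts 1/10 s, in which the tool goes at most 50 mm and 8.59 degrees, less where a joint would pass 70% of its speed; a pose out of reach is approached as far as the arm can. A call with a number of a shift or a turn outside -1 to 1 is refused whole. A call with a gripper value outside its range is refused whole. The fingers move at their own pace and stop on an object; the grip force is fixed at half the most. Time passes only in rows, so rows that do not move let the fingers close, or fill a call up. It gives the time, the measured TCP pose, the force, the opening and the grip force at its end, in the units of the state.
- r.observe(): the state, without advancing time (a new reading comes with each control period).
- r.read_camera(name): name is "scene" or "top" or "wrist"; returns a dict with "image" (420x560x3 uint8, red, green, blue), "mtx" (3x3 intrinsics, pixels), "R" (3x3) and "t" (3): a world point X has camera coordinates R X + t. Camera axes: x right, y down, z forward; pixel columns grow to the right and rows downward; lengths in m; the calibration is good to about 2 mm. A picture is of the moment at which its call begins. There is no depth.
- r.job_done(): hands the job in; it is judged then, once.
The state is a dict: "time_s": time; "joint_pos": joint angles; "qvel": joint speeds; "effort": joint torques, N m; "eef_pos": TCP position; "tool_rot": TCP orientation; "ft_force": force on the tool from outside, world axes, zero at the start; "wrist_torque": the same for the moment, N m; "grip_width": finger opening in m; "grip_force": force on a finger pad.
Only numpy, scipy, OpenCV 4.12 (cv2) and the standard library are available. Lean on these libraries where they do the work, as an engineer would, in place of code of your own. Each camera call takes 0.05 s, during which the arm holds its last target. There are 200 camera calls.

### The job

Lock the square jar in its wooden box by sliding the forked metal cover fully home around the jar's neck. Then unscrew the tight red cap (anticlockwise seen from above, about a quarter turn) until its thread lets go, lift it straight up, and finish while still holding it level over the jar, with its lower edge about a finger's width above the jar's mouth. Leave the jar seated in its well and do not disturb the bottle, the tape measure or the blue bin.

Things in the scene. Friction and masses are not known exactly. Their poses are not given: they have to be found in the camera images.
- holder: Pale wooden holding box fixed to the bench, 83 mm wide (its x), 240 mm long (its y), side walls 79 mm high. Origin on the bench, midway across; x across, y along the box. The jar well is centred at y = -55 mm, an open screw compartment at y = +60 mm; the box spans y = -105 to +135 mm. Its place and yaw vary.
- cover (a joint): Slide of the forked aluminium cover (6 mm thick, top 79 mm above the bench, flush with the side walls). 0 m = fully open, over the screw compartment; 0.085 m = fully home, its fork around the jar's neck and over its shoulders. Closes along the holder's -y, starts at 0 to 0.03 m, takes about 2 N and stays where it is left.
- handle (a point): Centre of the black bar handle on the cover: 14 mm thick along the slide (holder y), 44 mm along holder x, 28 mm tall, standing on the cover from 79 to 107 mm above the bench. It moves with the cover; when home it is 80 mm from the jar's axis.
- jar: White and blue square plastic jar, 66 mm square, 62 mm to the shoulder, 0.3 to 0.65 kg, loose in the well (69 mm square), which keeps it from turning more than about 3 degrees. Origin at the centre of its underside (8 mm above the bench), axes as the holder's. Neck 41 mm across.
- mouth (a point): Centre of the jar's rim, 96 mm above the jar's underside, 104 mm above the bench; hidden by the cap until that is lifted. A springy rubber liner 8 mm above the rim pushes the screwed-on cap up with about 20 N over its last 2 mm. The cap's skirt reaches 17 mm below the rim when screwed on, so the cap must rise 17 mm before its lower edge is level with the rim.
- cap: Round red screw cap, 62 mm across, 27 mm tall, 50 g, z up, origin at its centre, about 101 mm above the bench when screwed on (lower edge 88 mm, 9 mm above the cover; top 115 mm). It starts turned 0.1 to 0.7 rad anticlockwise from fully tight. Breaking it loose takes under 0.6 N m; it rises up to 1.5 mm while turning, and cannot be pulled off before the thread lets go.
- stripe (a point): Outer end of the white stripe on the cap's top, 29 mm from its centre along the cap's x axis. Seen from above, angle from the jar's x axis to the stripe, anticlockwise: 0 fully tight; thread lets go, without a click, at 1.31 rad (75 degrees); from there the cap lifts straight off; it meets a stop at 2.37 rad. Turning clockwise only jams it.
- sealant: Green bottle with a yellow cap, 54 mm across, 150 mm tall, near the well end of the box; to be left alone. Origin at its underside.
- tape: Yellow tape measure, about 75 x 34 x 60 mm, on the robot's side of the box; to be left alone. Origin at its underside.
- bin: Open blue plastic bin, 100 x 130 x 45 mm, on the far side of the box; to be left alone. Origin at its underside.

How it is judged:
On the way, in this order (a step that is already met when the one before it is completed fails the run):
1. the cover is fully home around the jar's neck, with the cap still screwed on (value of joint cover above 0.081 m and z of cap in the frame of jar below 0.098 m and angle between the x axis of cap and the x axis of jar, either way round below 1.1 rad), for 0.1 s.
2. the cap has been turned until its thread lets go, with the cover home (value of joint cover above 0.081 m and angle between the x axis of cap and the x axis of jar, either way round above 1.25 rad and horizontal distance between cap and mouth below 0.006 m and z of cap in the frame of jar below 0.105 m).
At the end, for the whole second after the job is handed in: The cover is within 4 mm of fully home; the fingers hold the cap still, level within 11 degrees, centred over the jar's mouth within 20 mm, its lower edge 2 to 50 mm above the rim and touching neither jar nor box; the jar stands in its well (value of joint cover above 0.081 m and z of cap in the frame of mouth between 0.0155 and 0.0635 m and horizontal distance between cap and mouth below 0.02 m and angle between cap's own z axis and vertical below 0.2 rad and linear speed of cap below 0.02 m/s and contact force between the fingers and cap above 2 N and contact force between cap and jar below 0.2 N and contact force between cap and holder below 0.2 N and z of jar in the frame of holder below 0.012 m and angle between jar's own z axis and vertical below 0.1 rad); the arm keeps its last pose, push and grip.
It fails at once if the jar is lifted out of its seat by more than 8 mm (z of jar in the frame of holder above 0.016 m).
It fails at once if a bystander is pushed more than 25 mm (distance of any of sealant, tape, bin from where it was at the start of the episode above 0.025 m).
It fails at once if the bottle is knocked over (angle between sealant's own z axis and vertical above 0.5 rad).
It also fails if it takes over 45 s, if anything falls off the work surface, if the arm or the gripper's body presses on something with over 40 N, if the wrist force passes 120 N, or if a joint passes its speed limit or range.

## Working session

There is one attempt and no reset: what is moved stays moved. The work goes in short steps, Python scripts to look and compute and a tool call to move; the robot and the scene stay as the last step left them, time stands still between calls to the robot, and variables do not carry over. Pictures are saved under pics/ and viewed, at most 10 in all, crops included, and the job is handed in when it is done.

Besides the shell and the picture viewer there is one more tool, called after "Request:" as name(argument=value, ...) on one line, values as JSON. carry_out: Moves the arm, as the interface text tells. Shift numbers are shares of 4 cm and turn numbers shares of 90 degrees, none past 1 either way. Its arguments: {"type":"object","properties":{"targets":{"type":"array","items":{"type":"object","properties":{"rotation":{"type":"array","items":{"type":"number"}},"linear":{"type":"array","items":{"type":"number"}},"grip":{"type":"number"}}}}},"required":["targets"]}

```bash
mkdir -p pics
python3 - <<'E'
from cell import r
import cv2,numpy as np
for n in("top","scene"):
    d=r.read_camera(n);cv2.imwrite(f"pics/{n}0.png",d["image"][...,::-1]);print(n,d["mtx"].tolist(),d["R"].round(4).tolist(),d["t"].round(4).tolist())
o=r.observe();print(o)
E
```

```text
top [[492.70703017341566, 0.0, 274.6374340056589], [0.0, 492.70703017341566, 205.57546157173005], [0.0, 0.0, 1.0]] [[0.0258, -0.9996, -0.0132], [-0.9978, -0.0249, -0.0609], [0.0605, 0.0148, -0.9981]] [-0.0475, 0.5771, 1.0874]
scene [[488.0982193237074, 0.0, 279.3440619010154], [0.0, 488.0982193237074, 204.2934428242948], [0.0, 0.0, 1.0]] [[-0.0514, 0.9987, -0.0036], [0.6547, 0.031, -0.7553], [-0.7541, -0.0412, -0.6554]] [0.0833, -0.3092, 1.3605]
{'time_s': 0.1, 'joint_pos': array([-1.40111408e+00,  1.59002725e-01,  1.59807407e+00,  1.08410677e-05,
        1.38620965e+00, -2.10076105e-01]), 'qvel': array([-1.32931183e-03, -2.27337573e-03, -3.13440078e-03,  1.79728760e-03,
        7.94144952e-05, -8.30805958e-04]), 'effort': array([ 1.86468489e-03, -3.86505854e+01, -3.22957134e+01,  7.06007495e-02,
        3.39013897e-02, -4.14388080e-05]), 'eef_pos': array([ 0.21304487, -0.53344   ,  0.19322418]), 'tool_rot': array([-8.46616659e-04,  9.82026883e-01,  1.88739195e-01,  2.24300756e-05]), 'ft_force': array([ 1.20222393, -0.82059583, -0.08988973]), 'wrist_torque': array([-0.03266831, -0.03928634, -0.04580363]), 'grip_force': 0.0, 'grip_width': 0.0918480592885522}
```

View pics/top0.png

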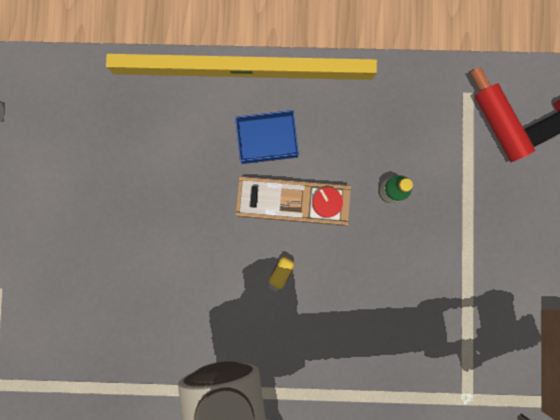

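View pics/scene0.png

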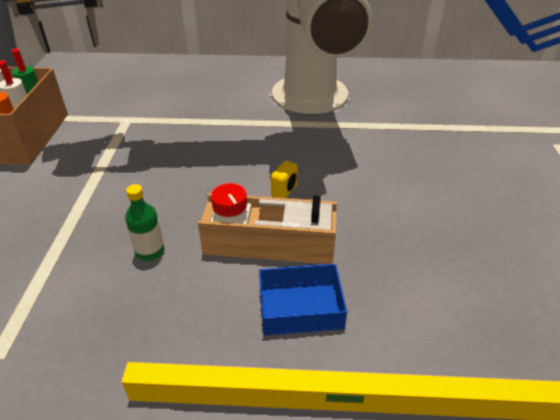

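The top view shows the box from (238,197) to (350,203), with the cap at (327,202), the handle at (254,196), the bottle at (398,188), the tape at (282,272) and the bin at (267,137). The scene view agrees.

```bash
cat > h.py <<'E'
import numpy as np,cv2
def ray(d,uv,z):
    R,t,K=(np.array(d[k]) for k in("R","t","mtx"))
    c=-R.T@t; v=R.T@np.linalg.solve(K,[*uv,1.]); return c+v*(z-c[2])/v[2]
def blob(m,off=(0,0)):
    n,l,s,c=cv2.connectedComponentsWithStats(m.astype(np.uint8)); i=1+s[1:,4].argmax()
    return c[i]+off,s[i,4],l==i
E
python3 - <<'E'
from h import *
from cell import r
d=r.read_camera("top");im=d["image"].astype(int)
x0,y0,x1,y1=230,165,360,235
c=im[y0:y1,x0:x1];R,G,B=c[...,0],c[...,1],c[...,2]
def P(n,uv,z):
    w=ray(d,uv,z);print(n,np.round(uv,1),w.round(4));return w
red,a,l=blob((R>120)&(G<60)&(B<60),(x0,y0)); print(a)
# hull of red for cap outline
pts=np.argwhere(l)[:,::-1].astype(np.int32);(cc,rad)=cv2.minEnclosingCircle(pts);cap=P("cap",np.add(cc,(x0,y0)),.113);print(rad)
dark=(c.max(2)<50);dark[:,45:]=0;dark[:10]=0;dark[45:]=0
u,a,l=blob(dark,(x0,y0));hd=P("handle",u,.1);print(a,cv2.minAreaRect(np.argwhere(l)[:,::-1].astype(np.int32)))
v=hd-cap;print("yaw of holder y",np.degrees(np.arctan2(v[1],v[0])),np.hypot(*v[:2]))
yy,xx=np.mgrid[y0:y1,x0:x1];near=np.hypot(xx-cc[0]-x0,yy-cc[1]-y0)<rad-1.5
s=near&(G>120);u,a,l=blob(s,(x0,y0));st=P("stripe",u,.115);print(a);q=st-cap;print("stripe ang",np.degrees(np.arctan2(q[1],q[0])))
cv2.imwrite("pics/crop.png",cv2.resize(im[120:300,220:420].astype(np.uint8)[...,::-1],None,fx=4,fy=4,interpolation=cv2.INTER_CUBIC)[:600])
for n,uv,z in(("bottle",(405,185),.15),("tape",(286,265),.06)):P(n,uv,z)
E
```

```text
14
cap [336.  192.5] [ 0.6022 -0.1591  0.113 ]
6.020897388458252
handle [253.8 196.5] [0.5909 0.0097 0.1   ]
96 ((23.888235092163086, 31.45294189453125), (4.908576011657715, 19.17412757873535), 4.39870548248291)
yaw of holder y 93.84131839550695 0.16917891599245305
stripe [339.2 191.6] [ 0.6041 -0.1655  0.115 ]
9
stripe ang -73.11934726510249
bottle [405 185] [ 0.617  -0.2905  0.15  ]
tape [286 265] [ 0.4488 -0.061   0.06  ]
```

View pics/crop.png

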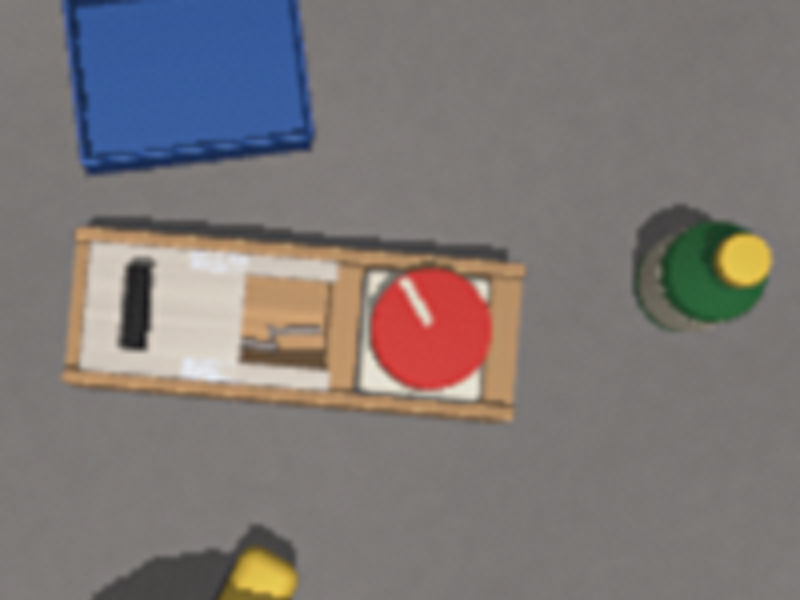

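The crop shows the cap centred at about (327.7,202), and the stripe points up and to the left. The red threshold was too strict, so I'll redo it.

Run:
```python
from h import *
from cell import r
d=r.read_camera("top");f=lambda u,v:(u/4+220-.375,v/4+120-.375)
im=d["image"].astype(int);m=(im[...,0]-im[...,1]>90)&(im[...,0]-im[...,2]>90);m[:,:300]=0;m[:,360:]=0;m[:170]=0;m[235:]=0
u,a,l=blob(m);(cc,rad)=cv2.minEnclosingCircle(np.argwhere(l)[:,::-1].astype(np.int32));print(cc,rad,u)
cap=ray(d,cc,.113);hd=ray(d,f(136,305),.1);c=[ray(d,f(*p),.079) for p in((82,228),(525,265),(513,420),(65,380))]
print("cap",cap,"hd",hd);print(np.round(c,4))
y=[c[0]-c[1],c[3]-c[2],hd-cap];print([np.degrees(np.arctan2(v[1],v[0])).round(2)-90 for v in y],[np.linalg.norm(v[:2]).round(4) for v in y])
s=ray(d,f(405,280),.115)-ray(d,f(430,325),.115);print("stripe",np.degrees(np.arctan2(s[1],s[0])))
```

```text
(327.4046936035156, 201.89341735839844) 14.97869873046875 [327.67927383 202.28441755]
cap [ 0.58249999 -0.14194232  0.113     ] hd [0.59214532 0.01012816 0.1       ]
[[ 0.6341  0.0412  0.079 ]
 [ 0.6201 -0.194   0.079 ]
 [ 0.538  -0.1891  0.079 ]
 [ 0.5531  0.0478  0.079 ]]
[np.float64(-3.4099999999999966), np.float64(-3.6500000000000057), np.float64(-3.6299999999999955)] [np.float64(0.2357), np.float64(0.2374), np.float64(0.1524)]
stripe 30.142379630733828
```

Request:
carry_out(targets=[{"rotation": [0,0,0.094],"linear": [0,0,0],"grip": 0},{"rotation": [0,0,0.094],"linear": [0,0,0],"grip": 0},{"rotation": [0,0,0.094],"linear": [0,0,0],"grip": 0},{"rotation": [0,0,0],"linear": [0.5,-0.83,0],"grip": 0},{"rotation": [0,0,0],"linear": [0.5,-0.83,0],"grip": 0},{"rotation": [0,0,0],"linear": [0.5,-0.83,0],"grip": 0},{"rotation": [0,0,0],"linear": [0.5,-0.83,0],"grip": 0},{"rotation": [0,0,0],"linear": [0.5,-0.83,0],"grip": 0}])

```text
time_s: 1.0
eef_pos: [0.324, -0.3732, 0.194]
tool_rot: [-0.0, 0.999, -0.032, 0.0]
ft_force: [-0.2, -0.3, -0.3]
grip_width: 0.0917
grip_force: 0.0
```

Request:
carry_out(targets=[{"rotation": [0,0,0],"linear": [0.5,-0.83,0],"grip": 0},{"rotation": [0,0,0],"linear": [0.5,-0.83,0],"grip": 0},{"rotation": [0,0,0],"linear": [0.5,-0.83,0],"grip": 0},{"rotation": [0,0,0],"linear": [0.5,-0.83,0],"grip": 0},{"rotation": [0,0,0],"linear": [0.5,-0.83,0],"grip": 0},{"rotation": [0,0,0],"linear": [0.5,-0.83,0],"grip": 0},{"rotation": [0,0,0],"linear": [0.5,-0.83,0],"grip": 0},{"rotation": [0,0,0],"linear": [0,0,0],"grip": 0}])

```text
time_s: 1.8
eef_pos: [0.4793, -0.1481, 0.1939]
tool_rot: [-0.001, 1.0, -0.029, 0.0]
ft_force: [0.6, -0.3, 0.0]
grip_width: 0.0922
grip_force: 0.0
```

Request:
carry_out(targets=[{"rotation": [0,0,0],"linear": [0.515,-0.82,0],"grip": 0},{"rotation": [0,0,0],"linear": [0.515,-0.82,0],"grip": 0},{"rotation": [0,0,0],"linear": [0.515,-0.82,0],"grip": 0},{"rotation": [0,0,0],"linear": [0.515,-0.82,0],"grip": 0},{"rotation": [0,0,0],"linear": [0.515,-0.82,0],"grip": 0},{"rotation": [0,0,0],"linear": [0,0,0],"grip": 0},{"rotation": [0,0,0],"linear": [0,0,0],"grip": 0},{"rotation": [0,0,0],"linear": [0,0,0],"grip": 0}])

```text
time_s: 2.6
eef_pos: [0.5904, 0.0044, 0.1939]
tool_rot: [0.0, 0.999, -0.032, -0.0]
ft_force: [-0.5, 0.2, -0.9]
grip_width: 0.092
grip_force: 0.0
```

Run:
```python
from cell import r
from h import *
d=r.read_camera("wrist");cv2.imwrite("pics/w1.png",d["image"][...,::-1]);import pickle;pickle.dump(d,open("w1.pkl","wb"))
print((-d["R"].T@d["t"]).round(3),r.observe()["eef_pos"])
```

```text
[0.665 0.001 0.384] [0.59042856 0.00432192 0.19402964]
```

View pics/w1.png

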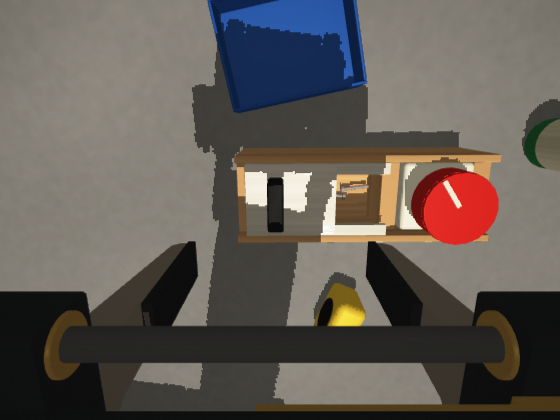

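The wrist view shows the handle spanning (268–284, 178–231), the cap centred at about (457,205) and the stripe running from (459,207) to (444,183).

Run:
```python
from h import *
import pickle
d=pickle.load(open("w1.pkl","rb"))
for z in(.086,.093,.107):print("handle",z,ray(d,(276,204.5),z).round(4))
im=d["image"].astype(int);m=(im[...,0]-im[...,1]>90)&(im[...,0]-im[...,2]>110);m[:,:380]=0;m[:130]=0
u,a,l=blob(m);cn=max(cv2.findContours(l.astype(np.uint8),0,1)[0],key=len)
x=cv2.convexHull(cn)[:,0];print(x.min(0),x.max(0))
# fit circle centre by projecting cap model (top z .115, bottom .088) silhouette bbox
R,t,K=d["R"],d["t"],d["mtx"];from scipy.optimize import least_squares
th=np.linspace(0,2*np.pi,90)
def res(p):
    P=np.vstack([np.c_[p[0]+.031*np.cos(th),p[1]+.031*np.sin(th),0*th+z] for z in(.088,.115)]);q=(R@P.T).T+t;q=q@K.T;q=q[:,:2]/q[:,2:]
    return np.r_[q.min(0)-x.min(0),q.max(0)-x.max(0)]
s=least_squares(res,[.5825,-.142]);print("cap",s.x,s.fun)
a=ray(d,(444,183),.115);b=ray(d,(459,207),.115);print(np.degrees(np.arctan2(*(a-b)[1::-1])))
a=ray(d,(237,160),.079);b=ray(d,(499,159),.079);print(a,b)
```

```text
handle 0.086 [0.5892 0.0107 0.086 ]
handle 0.093 [0.5909 0.0105 0.093 ]
handle 0.107 [0.5945 0.01   0.107 ]
[422 172] [498 244]
cap [ 0.58024768 -0.14587024] [-6.54649754 -2.50133854  5.94292768  3.02165445]
32.86902271372747
[0.63073091 0.04301003 0.079     ] [ 0.61650395 -0.19138726  0.079     ]
```

Request:
carry_out(targets=[{"rotation": [0,0,0],"linear": [0.02,-0.15,0.5],"grip": 0},{"rotation": [0,0,0],"linear": [0,0,0.7],"grip": 0},{"rotation": [0,0,0],"linear": [0,0,0.7],"grip": 0},{"rotation": [0,0,0],"linear": [0,0,0.6],"grip": 0},{"rotation": [0,0,0],"linear": [0,0,0.22],"grip": 0},{"rotation": [0,0,0],"linear": [0,0,0],"grip": 0},{"rotation": [0,0,0],"linear": [0,0,0],"grip": 255},{"rotation": [0,0,0],"linear": [0,0,0],"grip": 255}])

```text
time_s: 3.45
eef_pos: [0.5934, 0.0111, 0.0872]
tool_rot: [0.0, 0.999, -0.032, 0.002]
ft_force: [-0.2, -0.4, -0.7]
grip_width: 0.078
grip_force: 0.0
```

Request:
carry_out(targets=[{"rotation": [0,0,0],"linear": [0,0,0],"grip": 255},{"rotation": [0,0,0],"linear": [0,0,0],"grip": 255},{"rotation": [0,0,0],"linear": [0,0,0],"grip": 255},{"rotation": [0,0,0],"linear": [0,0,0],"grip": 255},{"rotation": [0,0,0],"linear": [0,0,0],"grip": 255},{"rotation": [0,0,0],"linear": [0,0,0],"grip": 255},{"rotation": [0,0,0],"linear": [0,0,0],"grip": 255},{"rotation": [0,0,0],"linear": [0,0,0],"grip": 255}])

```text
time_s: 4.25
eef_pos: [0.5921, 0.0112, 0.0853]
tool_rot: [0.0, 1.0, -0.032, -0.0]
ft_force: [-0.6, -3.4, 0.1]
grip_width: 0.0141
grip_force: 1.0
```

Request:
carry_out(targets=[{"rotation": [0,0,0],"linear": [0,0.2,0],"grip": 255},{"rotation": [0,0,0],"linear": [0,0.3,0],"grip": 255},{"rotation": [0,0,0],"linear": [0,0.3,0],"grip": 255},{"rotation": [0,0,0],"linear": [0,0.3,0],"grip": 255},{"rotation": [0,0,0],"linear": [0,0.3,0],"grip": 255},{"rotation": [0,0,0],"linear": [0,0.2,0],"grip": 255},{"rotation": [0,0,0],"linear": [0,0,0],"grip": 255},{"rotation": [0,0,0],"linear": [0,0,0],"grip": 255}])

```text
time_s: 5.05
eef_pos: [0.5882, -0.0536, 0.0853]
tool_rot: [0.001, 0.999, -0.032, 0.0]
ft_force: [3.3, -2.3, -1.8]
grip_width: 0.012
grip_force: 30.0
```

Request:
carry_out(targets=[{"rotation": [0,0,0],"linear": [0,0.05,0],"grip": 255},{"rotation": [0,0,0],"linear": [0,0.05,0],"grip": 255},{"rotation": [0,0,0],"linear": [0,0.04,0],"grip": 255},{"rotation": [0,0,0],"linear": [0,0,0],"grip": 255},{"rotation": [0,0,0],"linear": [0,0,0],"grip": 255},{"rotation": [0,0,0],"linear": [0,0,0],"grip": 255},{"rotation": [0,0,0],"linear": [0,0,0],"grip": 255},{"rotation": [0,0,0],"linear": [0,0,0],"grip": 255}])

```text
time_s: 5.85
eef_pos: [0.5879, -0.0578, 0.0853]
tool_rot: [-0.0, 1.0, -0.032, 0.0]
ft_force: [3.9, 1.4, -2.3]
grip_width: 0.0123
grip_force: 30.0
```

Request:
carry_out(targets=[{"rotation": [0,0,0],"linear": [0,0.04,0],"grip": 255},{"rotation": [0,0,0],"linear": [0,0.04,0],"grip": 255},{"rotation": [0,0,0],"linear": [0,0,0],"grip": 255},{"rotation": [0,0,0],"linear": [0,0,0],"grip": 255},{"rotation": [0,0,0],"linear": [0,0,0],"grip": 255},{"rotation": [0,0,0],"linear": [0,0,0],"grip": 255},{"rotation": [0,0,0],"linear": [0,0,0],"grip": 255},{"rotation": [0,0,0],"linear": [0,0,0],"grip": 255}])

```text
time_s: 6.65
eef_pos: [0.5876, -0.0614, 0.0853]
tool_rot: [0.0, 1.0, -0.032, 0.0]
ft_force: [4.5, -1.0, -2.8]
grip_width: 0.0119
grip_force: 30.0
```

Request:
carry_out(targets=[{"rotation": [0,0,0],"linear": [0,0.03,0],"grip": 255},{"rotation": [0,0,0],"linear": [0,0.03,0],"grip": 255},{"rotation": [0,0,0],"linear": [0,0,0],"grip": 255},{"rotation": [0,0,0],"linear": [0,0,0],"grip": 255},{"rotation": [0,0,0],"linear": [0,0,0],"grip": 255},{"rotation": [0,0,0],"linear": [0,0,0],"grip": 255},{"rotation": [0,0,0],"linear": [0,0,0],"grip": 255},{"rotation": [0,0,0],"linear": [0,0,0],"grip": 255}])

```text
time_s: 7.45
eef_pos: [0.5875, -0.063, 0.0853]
tool_rot: [-0.0, 1.0, -0.032, 0.0]
ft_force: [4.7, 1.2, -2.9]
grip_width: 0.012
grip_force: 30.0
```

Request:
carry_out(targets=[{"rotation": [0,0,0],"linear": [0,0.03,0],"grip": 255},{"rotation": [0,0,0],"linear": [0,0.03,0],"grip": 255},{"rotation": [0,0,0],"linear": [0,0,0],"grip": 255},{"rotation": [0,0,0],"linear": [0,0,0],"grip": 255},{"rotation": [0,0,0],"linear": [0,0,0],"grip": 255},{"rotation": [0,0,0],"linear": [0,0,0],"grip": 255},{"rotation": [0,0,0],"linear": [0,0,0],"grip": 255},{"rotation": [0,0,0],"linear": [0,0,0],"grip": 255}])

```text
time_s: 8.25
eef_pos: [0.5875, -0.0631, 0.0853]
tool_rot: [-0.002, 1.0, -0.032, 0.0]
ft_force: [5.2, 7.6, -2.1]
grip_width: 0.0122
grip_force: 30.0
```

Request:
carry_out(targets=[{"rotation": [0,0,0],"linear": [0,-0.01,0],"grip": 150},{"rotation": [0,0,0],"linear": [0,0,0],"grip": 150},{"rotation": [0,0,0],"linear": [0,0,0],"grip": 150},{"rotation": [0,0,0],"linear": [0,0,-0.3],"grip": 150},{"rotation": [0,0,0],"linear": [0,0,-0.7],"grip": 150},{"rotation": [0,0,0],"linear": [0,0,-0.7],"grip": 0},{"rotation": [0,0,0],"linear": [0,0,-0.7],"grip": 0},{"rotation": [0,0,0],"linear": [0,0,0],"grip": 0}])

```text
time_s: 9.05
eef_pos: [0.5902, -0.0667, 0.1873]
tool_rot: [0.001, 0.999, -0.032, 0.005]
ft_force: [-0.1, 0.5, 0.2]
grip_width: 0.0597
grip_force: 0.0
```

Run:
```python
from cell import r
from h import *
d=r.read_camera("wrist");cv2.imwrite("pics/w2.png",d["image"][...,::-1]);import pickle;pickle.dump(d,open("w2.pkl","wb"))
print(r.observe()["eef_pos"],r.observe()["grip_width"])
```

```text
[ 0.58880189 -0.06625675  0.18447111] 0.06363764240067221
```

View pics/w2.png

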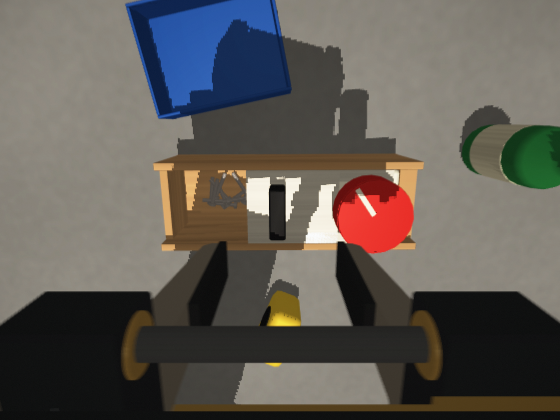

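The cover has slid to the jar: the handle is now at (278,212), and the cap spans (333–413, 175–253) with the stripe from (375,214) to (358,190).

Run:
```python
from h import *
import pickle
from scipy.optimize import least_squares
d=pickle.load(open("w2.pkl","rb"));R,t,K=d["R"],d["t"],d["mtx"];th=np.linspace(0,2*np.pi,90)
x0=np.array([[333,175],[413,253]])
def res(p):
    P=np.vstack([np.c_[p[0]+.031*np.cos(th),p[1]+.031*np.sin(th),0*th+z] for z in(.088,.115)]);q=(P@R.T+t)@K.T;q=q[:,:2]/q[:,2:]
    return np.r_[q.min(0)-x0[0],q.max(0)-x0[1]]
s=least_squares(res,[.5825,-.142]);print("cap",s.x,s.fun)
hd=ray(d,(278,212.5),.093);print(hd,np.linalg.norm(hd[:2]-s.x))
a=ray(d,(358,190),.115);b=ray(d,(375,215),.115);print(np.degrees(np.arctan2(*(a-b)[1::-1])))
```

```text
cap [ 0.58247318 -0.14113294] [-0.94174807 -0.49891106  0.85784286  0.56894816]
[ 0.58594978 -0.06237769  0.093     ] 0.07883195259942828
32.306634051726995
```

Request:
carry_out(targets=[{"rotation": [0,0,0],"linear": [-0.04,0.63,0],"grip": 0},{"rotation": [0,0,0],"linear": [0,0.63,0],"grip": 0},{"rotation": [0,0,0],"linear": [0,0.63,0],"grip": 0},{"rotation": [0,0,0],"linear": [0,0,0],"grip": 0},{"rotation": [0,0,0],"linear": [0,0,0],"grip": 0},{"rotation": [0,0,0],"linear": [0,0,0.4],"grip": 0},{"rotation": [0,0,0],"linear": [0,0,0.4],"grip": 0},{"rotation": [0,0,0],"linear": [0,0,0],"grip": 0}])

```text
time_s: 9.9
eef_pos: [0.5784, -0.1389, 0.1449]
tool_rot: [-0.002, 1.0, -0.031, -0.003]
ft_force: [-0.6, 0.7, -0.6]
grip_width: 0.0917
grip_force: 0.0
```

Request:
carry_out(targets=[{"rotation": [0,0,0],"linear": [0,0,0],"grip": 0},{"rotation": [0,0,0],"linear": [0,0,0.3],"grip": 0},{"rotation": [0,0,0],"linear": [0,0,0.4],"grip": 0},{"rotation": [0,0,0],"linear": [0,0,0.4],"grip": 0},{"rotation": [0,0,0],"linear": [0,0,0.1],"grip": 0},{"rotation": [0,0,0],"linear": [0,0,0],"grip": 0},{"rotation": [0,0,0],"linear": [0,0,0],"grip": 0},{"rotation": [0,0,0],"linear": [0,0,0],"grip": 0}])

```text
time_s: 10.7
eef_pos: [0.5815, -0.1412, 0.1022]
tool_rot: [0.0, 1.0, -0.032, 0.001]
ft_force: [-0.9, 1.0, 0.1]
grip_width: 0.0918
grip_force: 0.0
```

Request:
carry_out(targets=[{"rotation": [0,0,0],"linear": [0.02,0.02,0.2],"grip": 0},{"rotation": [0,0,0],"linear": [0,0,0.19],"grip": 0},{"rotation": [0,0,0],"linear": [0,0,0],"grip": 0},{"rotation": [0,0,0],"linear": [0,0,0],"grip": 255},{"rotation": [0,0,0],"linear": [0,0,0],"grip": 255},{"rotation": [0,0,0],"linear": [0,0,0],"grip": 255},{"rotation": [0,0,0],"linear": [0,0,0],"grip": 255},{"rotation": [0,0,0],"linear": [0,0,0],"grip": 255}])

```text
time_s: 11.5
eef_pos: [0.5818, -0.1422, 0.086]
tool_rot: [0.0, 1.0, -0.032, 0.0]
ft_force: [0.0, -1.6, -0.4]
grip_width: 0.0611
grip_force: 30.0
```

Request:
carry_out(targets=[{"rotation": [0,0,0],"linear": [0,0,0],"grip": 255},{"rotation": [0,0,0],"linear": [0,0,0],"grip": 255},{"rotation": [0,0,0],"linear": [0,0,0],"grip": 255},{"rotation": [0,0,0],"linear": [0,0,0],"grip": 255},{"rotation": [0,0,0],"linear": [0,0,0],"grip": 255},{"rotation": [0,0,0],"linear": [0,0,0],"grip": 255},{"rotation": [0,0,0],"linear": [0,0,0],"grip": 255},{"rotation": [0,0,0],"linear": [0,0,0],"grip": 255}])

```text
time_s: 12.3
eef_pos: [0.5819, -0.142, 0.086]
tool_rot: [0.0, 1.0, -0.032, 0.0]
ft_force: [-0.2, -4.2, 3.2]
grip_width: 0.0611
grip_force: 30.0
```

Request:
carry_out(targets=[{"rotation": [0,0,-0.04],"linear": [0,0,-0.002],"grip": 255},{"rotation": [0,0,-0.045],"linear": [0,0,-0.002],"grip": 255},{"rotation": [0,0,-0.045],"linear": [0,0,-0.002],"grip": 255},{"rotation": [0,0,-0.045],"linear": [0,0,-0.002],"grip": 255},{"rotation": [0,0,-0.045],"linear": [0,0,-0.002],"grip": 255},{"rotation": [0,0,-0.045],"linear": [0,0,-0.002],"grip": 255},{"rotation": [0,0,0],"linear": [0,0,0],"grip": 255},{"rotation": [0,0,0],"linear": [0,0,0],"grip": 255}])

```text
time_s: 13.1
eef_pos: [0.5813, -0.1409, 0.0862]
tool_rot: [-0.001, 0.984, 0.175, -0.0]
ft_force: [-2.1, -0.1, 4.7]
grip_width: 0.0612
grip_force: 30.0
```

Run:
```python
from cell import r
from h import *
d=r.read_camera("top");cv2.imwrite("pics/t3.png",cv2.resize(d["image"][150:250,230:380,::-1],None,fx=5,fy=5,interpolation=cv2.INTER_CUBIC))
d=r.read_camera("scene");cv2.imwrite("pics/s3.png",cv2.resize(d["image"][120:270,130:350,::-1],None,fx=3.5,fy=3.5,interpolation=cv2.INTER_CUBIC))
o=r.observe();print(o["eef_pos"],o["tool_rot"],o["ft_force"],o["wrist_torque"])
```

```text
[ 0.58129108 -0.14089361  0.08619507] [-8.15654250e-04  9.84492217e-01  1.75425998e-01 -3.58721014e-04] [-2.03158846 -0.61704289  5.66074423] [0.30424233 0.51999127 0.17722091]
```

View pics/s3.png

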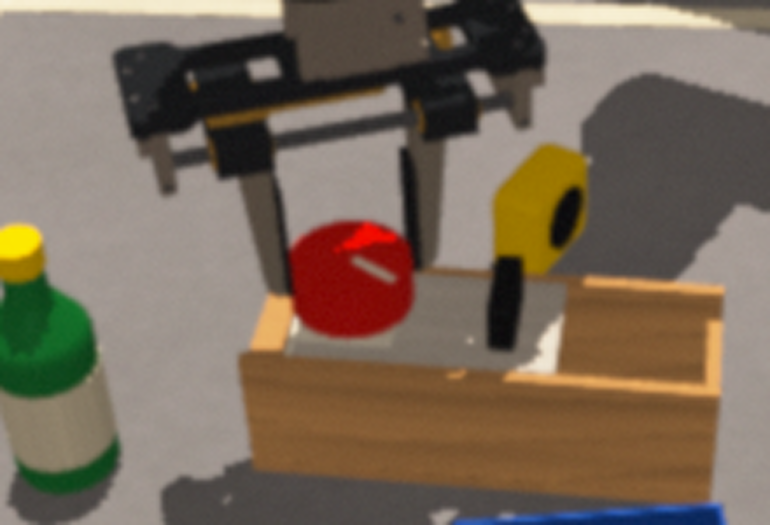

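The cap turns with the fingers: the stripe now runs from (352,258) to (395,280) in the crop, about 60° from the holder's x axis. I'll keep turning.

Request:
carry_out(targets=[{"rotation": [0,0,-0.05],"linear": [0,0,-0.003],"grip": 255},{"rotation": [0,0,-0.06],"linear": [0,0,-0.003],"grip": 255},{"rotation": [0,0,-0.06],"linear": [0,0,-0.003],"grip": 255},{"rotation": [0,0,-0.06],"linear": [0,0,-0.003],"grip": 255},{"rotation": [0,0,-0.06],"linear": [0,0,-0.003],"grip": 255},{"rotation": [0,0,-0.06],"linear": [0,0,-0.003],"grip": 255},{"rotation": [0,0,-0.06],"linear": [0,0,-0.003],"grip": 255},{"rotation": [0,0,0],"linear": [0,0,0],"grip": 255}])

```text
time_s: 14.0
eef_pos: [0.5817, -0.1408, 0.0868]
tool_rot: [-0.001, 0.878, 0.478, 0.0]
ft_force: [-0.3, 1.0, 2.7]
grip_width: 0.0612
grip_force: 30.0
```

Request:
carry_out(targets=[{"rotation": [0,0,0],"linear": [0,0,0],"grip": 255},{"rotation": [0,0,0],"linear": [0,0,0],"grip": 255},{"rotation": [0,0,0],"linear": [0,0,0],"grip": 255},{"rotation": [0,0,0],"linear": [0,0,-0.02],"grip": 255},{"rotation": [0,0,0],"linear": [0,0,-0.02],"grip": 255},{"rotation": [0,0,0],"linear": [0,0,-0.02],"grip": 255},{"rotation": [0,0,0],"linear": [0,0,0],"grip": 255},{"rotation": [0,0,0],"linear": [0,0,0],"grip": 255}])

```text
time_s: 14.8
eef_pos: [0.5816, -0.1418, 0.0893]
tool_rot: [-0.0, 0.878, 0.478, -0.0]
ft_force: [-0.1, 0.9, 0.3]
grip_width: 0.0608
grip_force: 30.0
```

Run:
```python
from cell import r
from h import *
d=r.read_camera("scene");cv2.imwrite("pics/s4.png",cv2.resize(d["image"][120:270,130:350,::-1],None,fx=3.5,fy=3.5,interpolation=cv2.INTER_CUBIC))
o=r.observe();print(o["eef_pos"],o["tool_rot"],o["ft_force"],o["wrist_torque"])
```

```text
[ 0.58156234 -0.14172707  0.08933703] [-5.33460043e-05  8.78300821e-01  4.78108420e-01 -6.04621322e-05] [-0.54600923 -0.32795479 -0.52116807] [-0.01390807 -0.08801963  0.01043317]
```

View pics/s4.png

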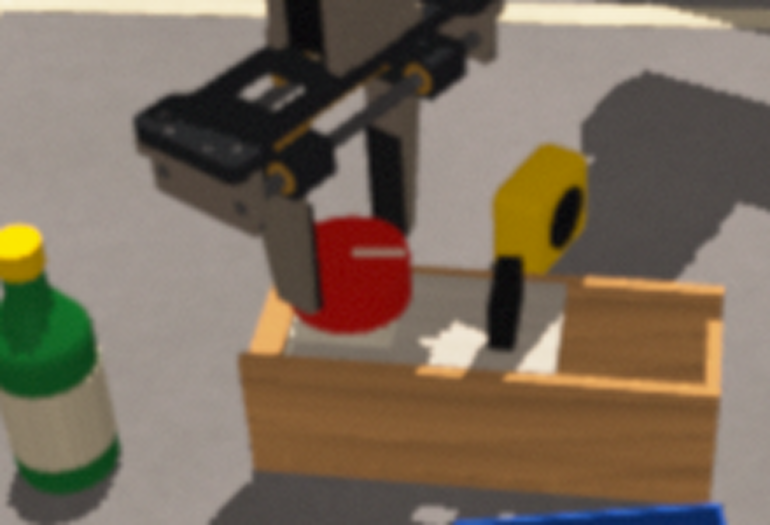

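The stripe now points along the slide (352→405, 252), about 95° round, and the wrist force is zero, so the thread has let go. Next is the lift.

Request:
carry_out(targets=[{"rotation": [0,0,0],"linear": [0,0,-0.08],"grip": 255},{"rotation": [0,0,0],"linear": [0,0,-0.12],"grip": 255},{"rotation": [0,0,0],"linear": [0,0,-0.15],"grip": 255},{"rotation": [0,0,0],"linear": [0,0,-0.15],"grip": 255},{"rotation": [0,0,0],"linear": [0,0,-0.13],"grip": 255},{"rotation": [0,0,0],"linear": [0,0,-0.1],"grip": 255},{"rotation": [0,0,0],"linear": [0,0,0],"grip": 255},{"rotation": [0,0,0],"linear": [0,0,0],"grip": 255}])

```text
time_s: 15.65
eef_pos: [0.5816, -0.1417, 0.1186]
tool_rot: [-0.0, 0.878, 0.478, -0.0]
ft_force: [0.3, 0.0, -1.7]
grip_width: 0.0607
grip_force: 30.0
```

Request:
carry_out(targets=[{"rotation": [0,0,0],"linear": [0,0,0],"grip": 255},{"rotation": [0,0,0],"linear": [0,0,0],"grip": 255},{"rotation": [0,0,0],"linear": [0,0,0],"grip": 255},{"rotation": [0,0,0],"linear": [0,0,0],"grip": 255},{"rotation": [0,0,0],"linear": [0,0,0],"grip": 255},{"rotation": [0,0,0],"linear": [0,0,0],"grip": 255},{"rotation": [0,0,0],"linear": [0,0,0],"grip": 255},{"rotation": [0,0,0],"linear": [0,0,0],"grip": 255}])

```text
time_s: 16.45
eef_pos: [0.5817, -0.1417, 0.1186]
tool_rot: [0.0, 0.878, 0.478, 0.0]
ft_force: [-0.1, -0.2, 0.0]
grip_width: 0.0614
grip_force: 30.0
```

Run:
```python
from cell import r
from h import *
d=r.read_camera("scene");cv2.imwrite("pics/s5.png",cv2.resize(d["image"][120:270,130:350,::-1],None,fx=3.5,fy=3.5,interpolation=cv2.INTER_CUBIC))
```

```text
(no output)
```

View pics/s5.png

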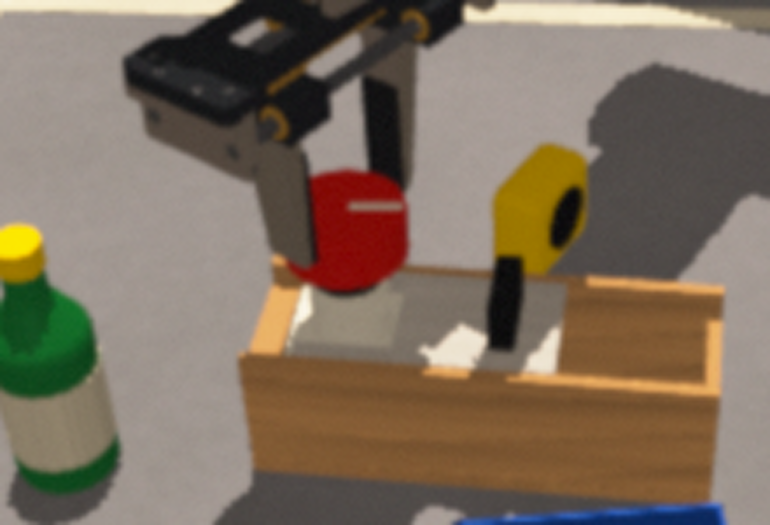

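The cap is lifted and level, with its top at about (350,200). The pale neck shows below it at (350,310), and the cover is still home.

```bash
python3 -c "
from cell import r
print(r.job_done())"
```

```text
the job is handed in; nothing more can be done
None
```

I slid the cover fully home, turned the red cap until its thread let go, and handed the job in with the cap held level about 15 mm above the jar's mouth; the judge's verdict was not shown.

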